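# Stow the clay tools and close the drawer

### The arm

A 6-joint arm with a two-finger parallel gripper is mounted at the origin on the work surface. World frame = base frame: x ahead of the robot, y to its left, z up, the work surface at z = 0. Lengths are in m, angles in degrees, forces in N, time in s.
With the tool pointing down it reaches from about 0.4 to 0.825 m from the base axis. Payload 7 kg.
Tool frame: the origin (TCP) lies at the very end of the fingers, on their centre line; the grasp point (between the pads) lies 19 mm behind it (ctrl.grip_point_offset is the distance from the TCP to the grasp point, in m); x points along the fingers, z is the direction in which the jaws open and shut, and the axes are right-handed (so a half turn about x gives the same grasp; the last joint's range is limited). The gripper opens to 88 mm and grips with 3 to 60 N. Pads are 19 mm wide; open, the fingers measure 130 mm over their backs; the gripper's body (78 mm by 193 mm) begins 47 mm behind the grasp point.
Start: joints at [85.835, 20.546, 0.682, 0, -70.136, -16.507], TCP at [0.238, 0.632, 0.227] pointing down, gripper open.
Joint ranges: [-176.03, 176.03], [-82.01, 121.73], [-58.28, 71.71], [-173.87, 95.51], [-174.79, -0.11], [-173.66, 173.66]. Speed limits (degrees/s): [136.94, 136.94, 172.46, 180, 180, 180].

### API

Orientations are given as [roll, pitch, yaw] about the fixed x, y, z axes, in that order (R = Rz(yaw) Ry(pitch) Rx(roll)).
In Python, from plant import get_obs, snapshot, calibration, close_job, ctrl gives the robot as it stands.
- The arm moves only by the tool move_arm, never from a script. Its argument "commands" is a list that holds one entry, the list of rows, each a list of 4 numbers: the shift along the tool's x, y, z in cm, then the turn about the tool's x in rad. In form: [[[dx, dy, dz, spin], ...]]. A call has 1 to 8 rows; each row shifts and turns the commanded pose from where the row before left it, along the tool's axes as they then stand; what a row does not reach is not made up. A row lasts 1/10 s, in which the tool goes at most 50 mm and 8.59 degrees, less where a joint would pass 70% of its speed; a pose out of reach is approached as far as the arm can. A call with a gripper value outside its range is refused whole. "jaw" is the finger opening in cm, from 0 to 8.76, set as the call begins (left out, the last holds). The fingers move at their own pace and stop on an object; the grip force is fixed at half the most. Time passes only in rows, so rows that do not move let the fingers close. It gives the time, the measured TCP pose, the force and the opening at its end, in the units of the state.
- get_obs(): the state, without advancing time (a new reading comes with each control period).
- snapshot(name): name is "scene" or "top" or "wrist"; returns (picture, depth): 400x640x3 uint8, red, green, blue; 400x640 float32, m along the optical axis (not along the pixel's ray), 0 where there is no reading.
- calibration(name): a dict with "mtx" (3x3 intrinsics, pixels), "T" (4x4, takes a point from camera to world coordinates); the wrist camera has in their place "tool_from_camera" (4x4, takes a point from camera to tool coordinates, whose origin is the TCP and whose axes are the tool frame's). Camera axes: x right, y up, looking along -z (the intrinsics and any distortion apply to the point x, -y, -z); pixel columns grow to the right and rows downward; lengths in m; the calibration is good to about 2 mm. The wrist camera is an equidistant fisheye: a pixel r from the principal point sees the ray r / f radians off the axis. A picture is of the moment at which its call begins: read the wrist's pose just before it. calibration takes no time and is no camera call.
- close_job(): hands the job in, once; it reports no verdict.
The state is a dict: "clock": time; "joint_pos": joint angles; "qvel": joint speeds; "tau": joint torques, N m; "tool_pos": TCP position; "orientation": TCP orientation; "force": force on the tool from outside, world axes, zero at the start; "moment": the same for the moment, N m; "opening": finger opening in m.
Only numpy, scipy, OpenCV 4.12 (cv2) and the standard library are available. Lean on these libraries where they do the work, as an engineer would, in place of code of your own. Each camera call takes 0.05 s, during which the arm holds its last target. There are 200 camera calls.

### The job

Put the clay things away in the small drawer unit, pulling its drawer out far enough first: stand the green dish gently, upright, in the compartment with the green floor, and lay the small rolling pin and the red-handled knife side by side, both lengthwise (along the way the drawer slides) and flat on the floor of the cork compartment. Then push the drawer fully home without slamming it. Do not tip the dish over on the way, and leave everything else where it stands.

Things in the scene. Friction and masses are not known exactly. Their poses are not given: they have to be found in the camera images.
- unit: Low grey drawer unit standing fixed on the table, carcass 270 deep (x) x 286 wide (y) x 100 high mm. Origin: at table height under the middle of the carcass's front face; its x axis points into the unit (away from the robot), y to its left, z up. One drawer with a blue front; the carcass top is 12 mm thick, and its underside is 68 mm above the drawer's inner floor.
- drawer (a joint): How far the drawer is out, m: 0 = fully home, 0.19 = stop. Slides along the unit's -x, takes 1 to 3 N, stays where left; starts 0.03 to 0.085 out. Its blue front panel is 15 mm thick, top edge 86 mm above the table; its back face is the front wall of both compartments and at 0 meets the carcass's face, so with the joint at d the uncovered opening is d long (x).
- drawer_handle (a point): Middle of the steel bar handle on the drawer front: bar 11 mm thick, 120 mm long along the unit's y, its axis 35 mm in front of the blue panel's outer face and 69 mm above the table; two 8 mm stems join it to the panel 51 mm either side of the middle. Free gap between bar and panel 29 mm. The point moves with the drawer; axes as the unit's.
- dish_bay (a point): Compartment with a mint green floor, the right-hand one (unit's -y). Point: on its floor, 20 mm above the table, mid-width, 80 mm behind the front panel; axes as the unit's. Inside 239 mm long (x from -80 at the panel's back face to +159) and 114 mm wide (y). The drawer's side walls and divider are 6 mm thick and rise 39 mm above this floor. Moves with the drawer.
- tool_bay (a point): Compartment with a brown cork floor, the left-hand one (unit's +y). Point: on its floor, 20 mm above the table, mid-width, 80 mm behind the front panel; axes as the unit's. Inside 239 mm long (x from -80 at the panel's back face to +159) and 124 mm wide (y); walls as for the other compartment. Moves with the drawer.
- roller: Small wooden rolling pin lying on the table: round barrel 30 mm in diameter and 100 mm long with a 16 mm thick, 25 mm long handle at each end, 150 mm in all, 60 to 110 g. Origin: its centre, on its axis (15 mm above what it lies on); its x axis runs along it. It can roll.
- knife: Clay knife lying flat: red handle 110 long x 16 wide x 14 mm high, then a 40 mm steel blade 11 wide, 4 thick at mid-height; 150 mm in all, 35 to 70 g. Origin: middle of the whole length, at the underside (inside the handle's footprint and near the balance point); x axis along it towards the blade, z up.
- dish: Small round mint green glazed dish, open at the top, 62 mm outer diameter with upright sides from 12 mm height to the rim, 36 mm high, wall 4 mm, 80 to 150 g, breakable. Origin: centre of its underside; z up.
- clay_pot: Bystander: grey raw clay pot, 42 mm wide, 42 mm high, standing among the things to put away. Origin: centre of its underside.
- figure: Bystander: terracotta figure, 52 mm wide at the foot, 66 mm high. Origin: centre of its underside.
- glaze_jar: Bystander: glaze jar with a blue cap, 54 mm wide, 70 mm high. Origin: centre of its underside.
- sponge: Bystander: yellow block 85 x 55 x 30 mm. Origin: centre of its underside.
- water_cup: Bystander: blue cup, 72 mm wide, 75 mm high. Origin: centre of its underside.
- pinch_bowl: Bystander: grey clay bowl drying on top of the drawer unit, 76 mm wide, 35 mm high. Origin: centre of its underside.
- stamp: Bystander: wooden clay stamp with a knob, 44 mm wide, 36 mm high, standing on top of the drawer unit. Origin: centre of its underside.
Not all that is in view belongs to the job. Several things have the shape of the knife; the one meant has the colours described above.

How it is judged (in metres and radians):
At the end, for the whole second after the job is handed in: Drawer fully home (within 6 mm); dish standing on the floor of the green compartment, tilted less than 8 degrees; rolling pin and knife each lying on the floor of the cork compartment, not on one another, within 20 degrees of the sliding direction; all at rest (value of joint drawer below 0.006 m and x of dish in the frame of dish_bay between -0.0555 and 0.1345 m and y of dish in the frame of dish_bay between -0.032 and 0.032 m and z of dish in the frame of dish_bay between -0.004 and 0.006 m and linear speed of each of dish, roller, knife below 0.03 m/s and x of roller in the frame of tool_bay between -0.0155 and 0.0945 m and y of roller in the frame of tool_bay between -0.052 and 0.052 m and z of roller in the frame of tool_bay between 0.009 and 0.021 m and x of knife in the frame of tool_bay between -0.0155 and 0.0945 m and y of knife in the frame of tool_bay between -0.059 and 0.059 m and z of knife in the frame of tool_bay between -0.004 and 0.02 m and angle between dish's own z axis and vertical below 0.15 rad and angle between the x axis of each of roller, knife and the x axis of tool_bay, either way round below 0.35 rad); the robot touches nothing.
It fails at once if another thing on the table or on the unit is shifted by more than 20 mm (distance of any of clay_pot, figure, glaze_jar, sponge, water_cup, pinch_bowl, stamp from where it was at the start of the episode above 0.02 m).
It fails at once if the drawer is slammed: it moves inwards faster than 0.4 m/s (velocity of joint drawer below -0.4 m/s).
It fails at once if the dish is tipped by more than 45 degrees (angle between dish's own z axis and vertical above 0.785 rad).
It fails at once if the dish is dropped: it moves faster than 0.7 m/s (a fall of about 25 mm) with no finger touching it (linear speed of dish above 0.7 m/s and contact force between dish and the fingers below 0.1 N).
It also fails if it takes over 72 s, if anything falls off the work surface, if the arm or the gripper's body presses on something with over 40 N, if the wrist force passes 120 N, or if a joint passes its speed limit or range.

## Working session

There is one attempt and no reset: what is moved stays moved. The work goes in short steps, Python scripts to look and compute and a tool call to move; the robot and the scene stay as the last step left them, time stands still between calls to the robot, and variables do not carry over. Pictures are saved under pics/ and viewed, about 8 in all and at most 12, crops included, and the job is handed in when it is done.

Besides the shell and the picture viewer there is one more tool, called after ">>>" as name(argument=value, ...), one argument or row to a line, values as JSON. move_arm: Moves the arm, as the interface text tells. Its arguments: {"type":"object","properties":{"commands":{"type":"array"},"jaw":{"type":"number"}},"required":["commands"]}

```bash
mkdir -p pics; ls; python3 - <<'E'
from plant import *
import cv2,numpy as np
print(get_obs())
for n in("top","scene"):
    p,d=snapshot(n); cv2.imwrite(f"pics/{n}0.png",p[:,:,::-1]); np.savez(f"{n}0.npz",p=p,d=d)
    c=calibration(n); print(n,c)
print(calibration("wrist"),ctrl.grip_point_offset)
E
```

```text
pics
{'clock': 0.0, 'joint_pos': array([ 8.58352329e+01,  2.05903137e+01,  6.34081033e-01, -2.05945735e-02,
       -7.01347203e+01, -1.65078760e+01]), 'qvel': array([-0.04110446,  0.01840057, -0.05842048, -0.01098471, -0.01489615,
       -0.04241955]), 'tau': array([ 9.36799697e-04, -5.82712841e+01,  2.93050790e+01,  6.99706122e+00,
        7.13090019e-03, -1.48838835e-04]), 'tool_pos': array([0.23813341, 0.63108366, 0.22563618]), 'orientation': array([   4.4927793 ,   89.90700866, -106.18687739]), 'force': array([0.55239093, 0.06582626, 0.13707938]), 'moment': array([0.00244823, 0.00256406, 0.04260996]), 'opening': 0.08754345983256022}
top {'mtx': array([[403.84174653,   0.        , 323.67293959],
       [  0.        , 403.84174653, 196.06456691],
       [  0.        ,   0.        ,   1.        ]]), 'T': array([[ 0.0222019 ,  0.98249526, -0.18495984,  0.35021652],
       [-0.99973371,  0.02298261,  0.00207783,  0.01152063],
       [ 0.00629232,  0.18486446,  0.98274388,  1.3101622 ],
       [ 0.        ,  0.        ,  0.        ,  1.        ]])}
scene {'mtx': array([[382.9713711 ,  
[... 214 characters left out ...]
986,  0.38049667, -0.5304868 , -0.69842143],
       [ 0.00901727,  0.80641329,  0.5912836 ,  0.84051956],
       [ 0.        ,  0.        ,  0.        ,  1.        ]])}
{'mtx': array([[309.70691629,   0.        , 320.31215994],
       [  0.        , 309.70691629, 197.26901356],
       [  0.        ,   0.        ,   1.        ]]), 'tool_from_camera': array([[ 1.04268392e-03,  2.82220029e-01, -9.59349138e-01,
        -1.57643762e-01],
       [-4.54493486e-04,  9.59349694e-01,  2.82219698e-01,
         7.58502939e-02],
       [ 9.99999353e-01,  1.41751992e-04,  1.12856566e-03,
         7.01939818e-05],
       [ 0.00000000e+00,  0.00000000e+00,  0.00000000e+00,
         1.00000000e+00]])} 0.0188
```

View pics/top0.png

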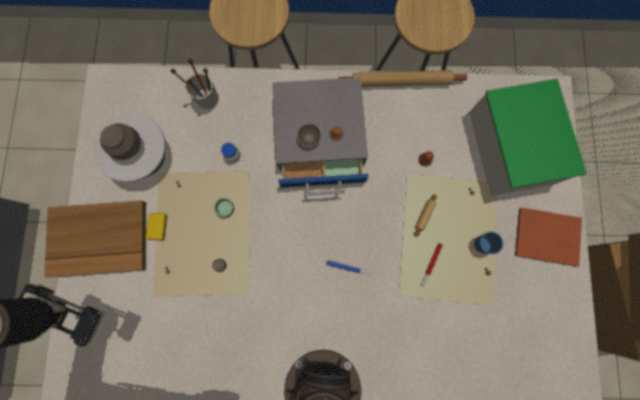

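View pics/scene0.png

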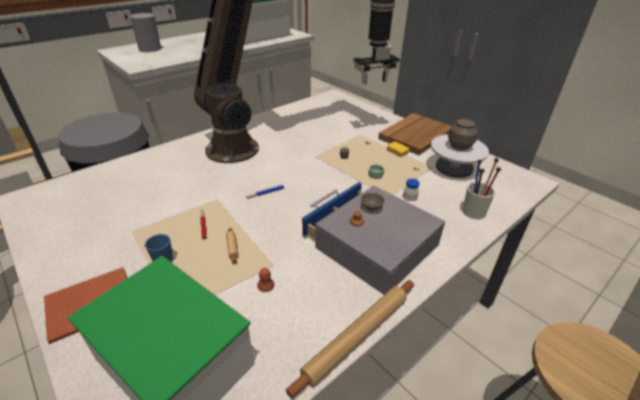

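Top view: dish (224,208), clay pot (219,265), roller (426,215), red knife (431,265), drawer handle (323,191). Knife candidates are red (431,265) and blue (343,267). The red one fits, and I'll confirm it in a crop.

```bash
cat > h.py <<'E'
from plant import *
import cv2,numpy as np
from scipy.spatial.transform import Rotation as R
def cast(n,uv,z,pose=None):
    c=calibration(n); uv=np.atleast_2d(uv).astype(float); K=c["mtx"]
    x=(uv[:,0]-K[0,2])/K[0,0]; y=(uv[:,1]-K[1,2])/K[1,1]
    if n=="wrist":
        r=np.hypot(x,y)+1e-12; d=np.c_[x/r*np.sin(r),-y/r*np.sin(r),-np.cos(r)]; T=pose@c["tool_from_camera"]
    else: d=np.c_[x,-y,-np.ones(len(x))]; T=c["T"]
    d=d@T[:3,:3].T; o=T[:3,3]
    return (o+d*((z-o[2])/d[:,2])[:,None])
def pose():
    o=get_obs(); T=np.eye(4); T[:3,:3]=R.from_euler("xyz",o["orientation"],degrees=True).as_matrix(); T[:3,3]=o["tool_pos"]; return T,o
def blobs(m,amin=20):
    n,l,s,c=cv2.connectedComponentsWithStats(m.astype(np.uint8)); return [(l==i) for i in range(1,n) if s[i,4]>=amin]
def pix(m): v,u=np.nonzero(m); return np.c_[u,v]
def axis(P):
    c=P[:,:2].mean(0); w,v=np.linalg.eigh(np.cov((P[:,:2]-c).T)); a=v[:,1]; t=(P[:,:2]-c)@a
    mid=c+a*(t.max()+t.min())/2; return mid,np.degrees(np.arctan2(a[1],a[0]))%180,np.ptp(t)
E
python3 - <<'E'
from h import *
p=np.load("top0.npz")["p"]; H=cv2.cvtColor(p,cv2.COLOR_RGB2HSV)
cv2.imwrite("pics/c1.png",cv2.resize(p[150:300,200:450,::-1],None,fx=3.2,fy=3.2,interpolation=cv2.INTER_CUBIC))
h,s,v=[H[:,:,i].astype(int) for i in range(3)]
def box(u0,v0,u1,v1):
    m=np.zeros(h.shape,bool); m[v0:v1,u0:u1]=1; return m
def rep(n,m,z):
    for b in blobs(m,15):
        q=pix(b); P=cast("top",q,z); print(n,len(q),q.mean(0).round(1),*[np.round(x,3) for x in axis(P)])
rep("dish",(h>50)&(h<95)&(s>40)&box(205,190,245,225),.036)
rep("red",((h<8)|(h>172))&(s>130)&box(405,235,450,295),.01)
rep("roller",(h>8)&(h<22)&(s>85)&box(405,190,445,245),.015)
rep("front",(h>100)&(h<125)&(s>120)&box(270,165,380,190),.086)
rep("pot",(v<110)&box(205,250,235,280),.03)
D=np.load("top0.npz")["d"]
hb=(v>0)&box(298,180,350,202); 
c=calibration("top")
for nm,uv,z in [("unit top corners",[(274,81),(361,79),(275,162),(366,158)],.1),("figure/jar/sponge/cup",[(427,158),(230,150),(156,226),(488,243)],.04),("handle",[(305,196),(342,193)],.069)]:
    print(nm,cast("top",uv,z).round(3).tolist())
E
```

```text
dish 235 [223.7 207.3] [0.546 0.327] 67.907 0.057
red 126 [433.6 258.9] [ 0.401 -0.347] 155.175 0.102
roller 327 [425.3 214.9] [ 0.54  -0.322] 153.84 0.147
front 491 [323.1 179.9] [0.632 0.012] 95.23 0.269
pot 137 [219.5 265.1] [0.365 0.33 ] 71.87 0.042
unit top corners [[0.951, 0.177, 0.1], [0.965, -0.103, 0.1], [0.682, 0.162, 0.1], [0.701, -0.12, 0.1]]
figure/jar/sponge/cup [[0.724, -0.325, 0.04], [0.735, 0.318, 0.04], [0.481, 0.534, 0.04], [0.451, -0.51, 0.04]]
handle [[0.583, 0.067, 0.069], [0.595, -0.048, 0.069]]
```

View pics/c1.png

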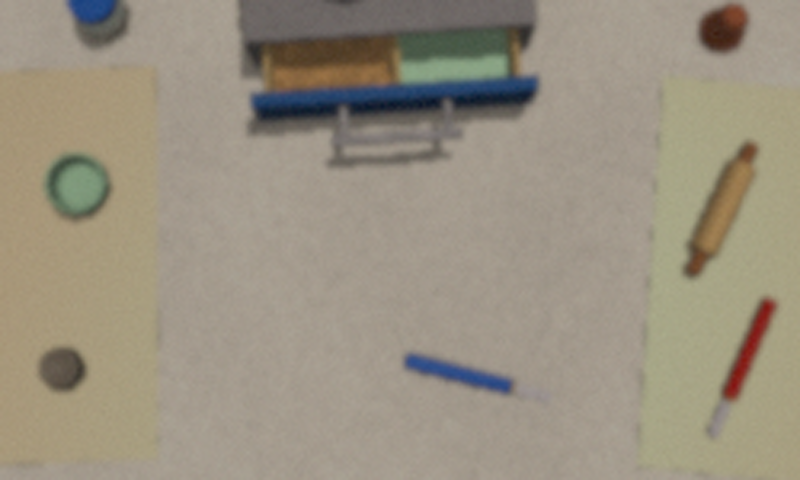

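Crop: the red-handled knife with steel blade is the slim object at crop (745,350). The blue one (460,370) is a decoy. Drawer bar at crop (395,136), its shadow below. I'll move over the handle now.

>>> move_arm(
  commands=[
    [[0,3.2,2.95,0],[0,3.2,2.95,0],[0,3.2,2.95,0],[0,3.2,2.95,0],[0,3.2,2.95,0],[0,3.2,2.95,0],[0,3.2,2.95,0],[0,3.2,2.95,0]],
  ],
  jaw=0,
)

```text
clock: 0.9
tool_pos: [0.3948, 0.3185, 0.2265]
orientation: [-48.1, 90.0, -158.7]
force: [1.8, -0.1, 0.3]
opening: 0.0292
```

>>> move_arm(
  commands=[
    [[0,3.2,2.95,0],[0,3.2,2.95,0],[0,3.2,2.95,0],[0,3.2,2.95,0],[0,3.2,2.95,0],[0,3.2,2.95,0],[0,3.2,2.95,0],[0,3.2,2.95,0]],
  ],
)

```text
clock: 1.7
tool_pos: [0.551, 0.0074, 0.2264]
orientation: [-86.9, 90.0, 162.4]
force: [1.4, 1.0, -0.3]
opening: 0.0005
```

>>> move_arm(
  commands=[
    [[0,0,0,-0.145],[0,0,0,-0.145],[0,0,0,-0.145],[0,0,0,0]],
  ],
)

```text
clock: 2.1
tool_pos: [0.5505, 0.0089, 0.2261]
orientation: [-84.7, 90.0, -170.3]
force: [-0.4, -0.4, -0.1]
opening: 0.0007
```

```bash
cat >> h.py <<'E'
def shot(tag,show=True):
    T,o=pose(); p,d=snapshot("wrist"); np.savez(f"{tag}.npz",p=p,T=T,d=d); cv2.imwrite(f"pics/{tag}.png",p[:,:,::-1]); return T,p,d
def psi(T): return np.degrees(np.arctan2(T[1,1],T[0,1]))
def plan(T,xyz,ps=None):
    "tool-axis shift in cm then spin in rad (positive = clockwise from above)"
    print("t",get_obs()["clock"],"tcp",T[:3,3].round(4),"psi",psi(T).round(2),"shift cm",(100*T[:3,:3].T@(np.array(xyz)-T[:3,3])).round(2),"spin",None if ps is None else np.round(-np.radians((ps-psi(T)+180)%360-180),3))
E
python3 - <<'E'
from h import *
T,p,d=shot("w1"); plan(T,[.62,.01,.2],4.5)
E
```

```text
t 2.15 tcp [0.5505 0.0089 0.2261] psi 4.35 shift cm [2.61 6.94 0.42] spin -0.003
```

View pics/w1.png

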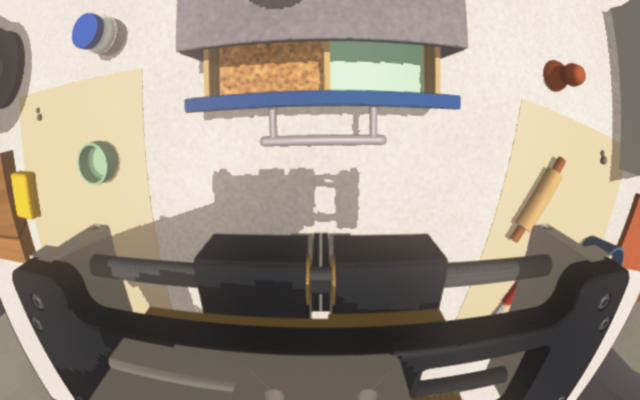

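Wrist view: bar from (262,141) to (385,140), stems at (273,120) and (373,120), panel top edge (186,100)–(460,98), dish (97,162), roller (539,199).

```bash
python3 - <<'E'
from h import *
z=np.load("w1.npz"); T=z["T"]; p=z["p"]; H=cv2.cvtColor(p,cv2.COLOR_RGB2HSV).astype(int)
f=lambda uv,zz: cast("wrist",uv,zz,T)
def ang(a,b): return np.degrees(np.arctan2(*(b-a)[:2]*[-1,1]))if 0 else np.degrees(np.arctan2((a-b)[1],(a-b)[0]))-90
for n,uv,zz in [("bar",[(262,141),(385,140)],.069),("stems",[(273,118),(374,118)],.069),("panel top back",[(187,98),(460,95)],.086),("carcass top front",[(178,48),(466,45)],.1)]:
    q=f(uv,zz); print(n,q[:,:2].round(4).tolist(),"mid",q.mean(0).round(4),"yaw",ang(*q).round(2))
m=(H[:,:,0]>100)&(H[:,:,0]<125)&(H[:,:,1]>110); b=max(blobs(m[60:130,150:500]),key=np.sum)
q=pix(b)+[150,60]; top=np.array([(u,q[q[:,0]==u,1].min()) for u in range(195,450,5)]); P=f(top,.086)
k=np.polyfit(P[:,1],P[:,0],1); print("panel back edge yaw",-np.degrees(np.arctan(k[0])),"x at y=0.015",np.polyval(k,.015))
T2,_=pose(); c=f([(262,141),(385,140)],.069).mean(0)
plan(T2,[c[0]+.02,c[1],.1],4.5)
E
```

```text
bar [[0.5894, 0.0724], [0.6001, -0.0537]] mid [0.5947 0.0093 0.069 ] yaw 4.87
stems [[0.6136, 0.0622], [0.6215, -0.04]] mid [0.6176 0.0111 0.069 ] yaw 4.43
panel top back [[0.6324, 0.15], [0.6569, -0.1242]] mid [0.6447 0.0129 0.086 ] yaw 5.1
carcass top front [[0.6823, 0.1571], [0.7069, -0.1204]] mid [0.6946 0.0183 0.1   ] yaw 5.06Traceback (most recent call last):
  File "<stdin>", line 8, in <module>
    return umr_minimum(a, axis, None, out, keepdims, initial, where)
ValueError: zero-size array to reduction operation minimum which has no identity
```

>>> move_arm(
  commands=[
    [[0,3.2,0.14,-0.011],[0,3.2,0.14,0],[3.3,0,0,0],[3.3,0,0,0],[3.3,0,0,0],[3.1,0,0,0],[0,0,0,0]],
  ],
)

```text
clock: 2.85
tool_pos: [0.6115, 0.011, 0.0921]
orientation: [-82.8, 89.5, -168.2]
force: [-0.9, 0.8, -0.2]
opening: 0.0008
```

```bash
python3 - <<'E'
from h import *
T,p,d=shot("w2"); plan(T,[.6146,.0110,.053],5.0); print(get_obs()["force"])
E
```

```text
t 2.9 tcp [0.6115 0.011  0.0921] psi 4.63 shift cm [3.91 0.34 0.02] spin -0.007
[ 0.76628192  0.77357194 -0.56295899]
```

View pics/w2.png

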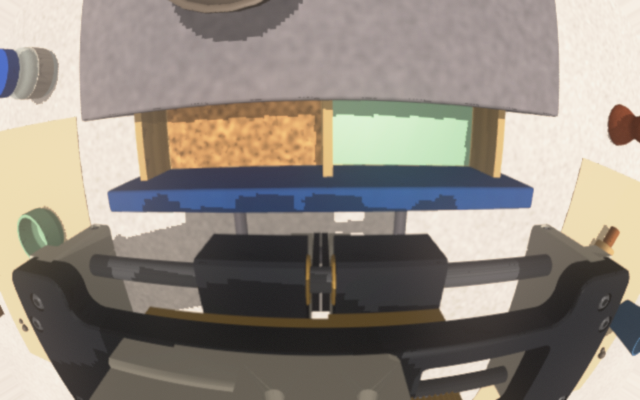

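Wrist view: fingers are between the stems (240 and 400, row 222), with the panel at row 190 ahead. Lowering and pulling.

>>> move_arm(
  commands=[
    [[1.3,0.3,0,0],[1.3,0,0,0],[1.3,0,0,0],[0,0,0,0]],
  ],
)

```text
clock: 3.3
tool_pos: [0.6165, 0.0115, 0.0557]
orientation: [-85.2, 89.8, -170.4]
force: [0.6, -0.2, -0.1]
opening: 0.0005
```

>>> move_arm(
  commands=[
    [[0,-0.5,0,0],[0,-1,0,0],[0,-1.5,0,0],[0,-2,0,0],[0,-2,0,0],[0,-2,0,0],[0,-2,0,0],[0,-1,0,0]],
  ],
)

```text
clock: 4.1
tool_pos: [0.4962, 0.0012, 0.0582]
orientation: [137.4, 90.0, 52.3]
force: [0.0, -0.5, 0.2]
opening: 0.0004
```

>>> move_arm(
  commands=[
    [[0,-1,0,0],[0,-0.8,0,0],[0,-0.4,0,0],[0,0,0,0]],
  ],
)

```text
clock: 4.5
tool_pos: [0.4758, -0.0004, 0.0576]
orientation: [-90.0, 90.0, -175.1]
force: [-0.7, 0.4, -0.9]
opening: 0.0006
```

>>> move_arm(
  commands=[
    [[0,0.4,0,0],[-2.5,0,0,0],[-3.5,0,0,0],[-4,0,0,0],[-4,0,0,0],[-3,0,0,0],[0,0,0,0]],
  ],
  jaw=6,
)

```text
clock: 5.2
tool_pos: [0.4831, 0.0005, 0.232]
orientation: [98.4, 89.6, 13.3]
force: [-0.2, -1.1, -0.2]
opening: 0.0507
```

```bash
python3 - <<'E'
from h import *
T,p,d=shot("w3"); plan(T,[.54,-.322,.15],None); print(get_obs()["force"])
E
```

```text
t 5.25 tcp [0.4831 0.0005 0.232 ] psi 4.91 shift cm [ 8.19  2.85 32.63] spin None
[ 0.60795451 -0.56016395 -0.52942978]
```

View pics/w3.png

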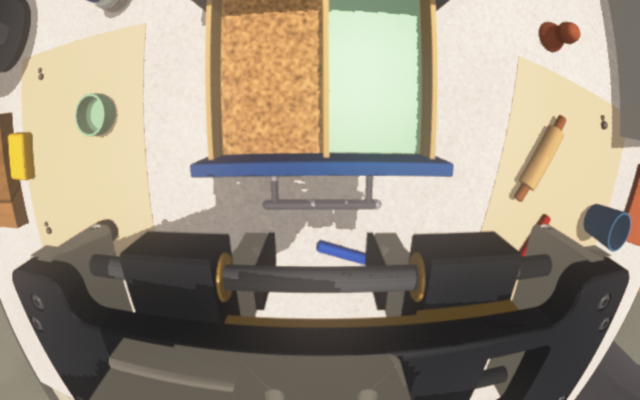

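Wrist view: drawer well out. Bar (265,204)–(380,204), panel back edge at row 156, roller (542,158), dish (96,114), knife partly visible (535,235). Measuring those.

```bash
python3 - <<'E'
from h import *
z=np.load("w3.npz"); T=z["T"]; p=z["p"]; H=cv2.cvtColor(p,cv2.COLOR_RGB2HSV).astype(int); h,s,v=H[...,0],H[...,1],H[...,2]
f=lambda uv,zz: cast("wrist",uv,zz,T)
ex=np.array([np.cos(np.radians(5)),np.sin(np.radians(5))]); U=np.array([.6946,.0183])
bar=f([(266,204),(379,204)],.069).mean(0); pb=f([(192,160),(452,158)],.086).mean(0)
print("bar",bar.round(4),"d from bar",(U-bar[:2])@ex-.05,"panel",pb.round(4),"d",(U-pb[:2])@ex)
for n,uv in [("cork",[(222,153),(322,153)]),("green",[(330,153),(421,153)])]:
    q=f(uv,.02); print(n,q[:,:2].round(4).tolist(),q.mean(0).round(4))
def box(u0,v0,u1,v1):
    m=np.zeros(h.shape,bool); m[v0:v1,u0:u1]=1; return m
r=max(blobs((h>3)&(h<20)&(s>90)&box(505,105,580,208)),key=np.sum); print("roller",r.sum(),*axis(f(pix(r),.015)))
e=max(blobs((h>50)&(h<90)&(s>40)&box(70,85,125,145)),key=np.sum); P=f(pix(e),.036);print("dish@rim",e.sum(),P.mean(0),(P.max(0)+P.min(0))/2,np.ptp(P,0))
E
```

```text
bar [ 0.4586 -0.0034  0.069 ] d from bar 0.18698398193393134 panel [0.5128 0.0019 0.086 ] d 0.182553551818427
cork [[0.4987, 0.1254], [0.5074, 0.0013]] [0.5031 0.0633 0.02  ]
green [[0.5083, -0.0083], [0.5199, -0.1213]] [ 0.5141 -0.0648  0.02  ]
roller 1494 [ 0.54067232 -0.32174024] 153.68219527161685 0.15180233410934013
dish@rim 228 [0.54795299 0.31302874 0.036     ] [0.54775004 0.31365367 0.036     ] [0.04017265 0.02370926 0.        ]
```

>>> move_arm(
  commands=[
    [[0,0.37,4.1,0],[1.5,0.37,4.1,0],[1.5,0.37,4.1,0],[1.5,0.37,4.1,0],[1.5,0.37,4.1,0],[1.5,0.37,4.1,0],[1.5,0.37,4.1,0],[1.5,0.37,4.1,0]],
  ],
)

```text
clock: 6.05
tool_pos: [0.5371, -0.326, 0.12]
orientation: [-114.5, 89.8, 160.4]
force: [1.1, 0.2, 1.1]
opening: 0.0599
```

>>> move_arm(
  commands=[
    [[0,0,0,0.136],[0,0,0,0.136],[0,0,0,0.136],[0,0,0,0.136],[0,0,0,0]],
  ],
)

```text
clock: 6.55
tool_pos: [0.537, -0.3243, 0.1207]
orientation: [-82.2, 89.8, 161.3]
force: [0.3, 0.0, -0.7]
opening: 0.06
```

```bash
python3 - <<'E'
from h import *
T,p,d=shot("w4"); plan(T,[.5407,-.3217,.006],-26.3)
H=cv2.cvtColor(p,cv2.COLOR_RGB2HSV).astype(int); h,s,v=H[...,0],H[...,1],H[...,2]
for b in blobs((h>3)&(h<20)&(s>100),300): q=pix(b); print(len(q),q.min(0),q.max(0),*axis(cast("wrist",q,.015,T)))
E
```

```text
t 6.6 tcp [ 0.537  -0.3243  0.1207] psi -26.43 shift cm [11.47  0.25 -0.41] spin -0.002
1195 [198   0] [254  30] [ 0.72408973 -0.32259614] 47.78800301357239 0.054668136670849764
9000 [560  36] [639 179] [ 0.50029974 -0.69252073] 120.46757328472093 0.23597102090718247
4178 [300 109] [332 266] [ 0.54054895 -0.32177299] 154.22076685286987 0.14652612071614113
2596 [  0 198] [ 51 316] [0.66562755 0.13551238] 102.28790961281878 0.23154215200207867
475 [200 252] [218 300] [ 0.51013361 -0.18042454] 142.42479646331145 0.060906356356191044
491 [423 252] [440 300] [ 0.40655082 -0.38934456] 165.22458575427976 0.06170919836685622
2831 [241 298] [529 327] [ 0.37056465 -0.34094694] 64.45074862203045 0.35444211722145946
450 [  0 382] [ 40 399] [0.39386284 0.78635598] 92.85533109066725 0.4828527969922596
```

View pics/w4.png

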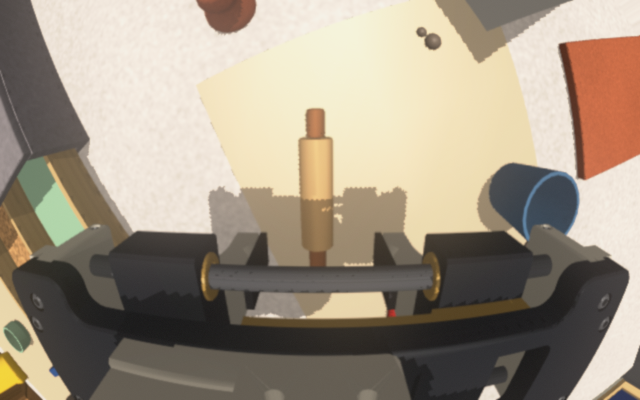

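Wrist view: roller at (316,185), centred between open fingers. Descending and grasping.

>>> move_arm(
  commands=[
    [[3,0.25,-0.4,0],[3,0,0,0],[3,0,0,0],[1.6,0,0,0],[0.8,0,0,0],[0,0,0,0]],
  ],
)

```text
clock: 7.2
tool_pos: [0.5409, -0.3216, 0.0071]
orientation: [-77.7, 89.8, 166.1]
force: [-0.2, -0.2, -0.1]
opening: 0.0601
```

>>> move_arm(
  commands=[
    [[0,0,0,0],[0,0,0,0],[0,0,0,0],[0,0,0,0],[0,0,0,0]],
  ],
  jaw=1.5,
)

```text
clock: 7.7
tool_pos: [0.542, -0.322, 0.0092]
orientation: [97.6, 89.9, -18.7]
force: [0.4, -0.2, 2.8]
opening: 0.0295
```

>>> move_arm(
  commands=[
    [[-2,0,0,0],[-4,0,0,0],[-4,0,0,0],[-2,0,0,0],[0,0,0,-0.136],[0,0,0,-0.136],[0,0,0,-0.136],[0,0,0,-0.136]],
  ],
)

```text
clock: 8.5
tool_pos: [0.5415, -0.3217, 0.1287]
orientation: [120.3, 90.0, 35.5]
force: [0.2, 0.5, -1.5]
opening: 0.0292
```

```bash
cat >> h.py <<'E'
ex=np.array([np.cos(np.radians(5)),np.sin(np.radians(5))]); ey=np.array([-ex[1],ex[0]])
TB=np.array([.5838,.0689]); DB=np.array([.5944,-.0565])
def bay(B,x,y,z): return [*(B+x*ex+y*ey),z]
E
python3 - <<'E'
from h import *
T,p,d=shot("w5"); plan(T,bay(TB,.013,.018,.13),5); print(get_obs()["opening"],get_obs()["force"])
E
```

```text
t 8.55 tcp [ 0.5415 -0.3217  0.1287] psi 5.21 shift cm [ -0.12   9.07 -40.31] spin 0.004
0.029321783581746624 [ 1.00907622 -0.05893651 -0.69632875]
```

>>> move_arm(
  commands=[
    [[0,0.9,-4.05,0],[0,0.9,-4.05,0],[0,0.9,-4.05,0],[0,0.9,-4.05,0],[0,0.9,-4.05,0],[0,0.9,-4.05,0],[0,0.9,-4.05,0],[0,0.9,-4.05,0]],
  ],
)

```text
clock: 9.35
tool_pos: [0.5857, 0.0089, 0.1288]
orientation: [115.1, 90.0, 29.8]
force: [0.6, -0.5, -0.3]
opening: 0.0294
```

>>> move_arm(
  commands=[
    [[0,0.9,-4.05,0],[0,0.9,-3.85,0],[0,0,0,0],[0,0,0,0]],
  ],
)

```text
clock: 9.75
tool_pos: [0.5968, 0.0884, 0.1283]
orientation: [-80.9, 90.0, -166.0]
force: [0.4, 0.7, -0.9]
opening: 0.0294
```

```bash
python3 - <<'E'
from h import *
T,p,d=shot("w6"); plan(T,bay(TB,.013,.018,.029),5)
E
```

```text
t 9.8 tcp [0.5968 0.0884 0.1283] psi 4.87 shift cm [ 9.94 -0.16  0.03] spin -0.002
```

View pics/w6.png

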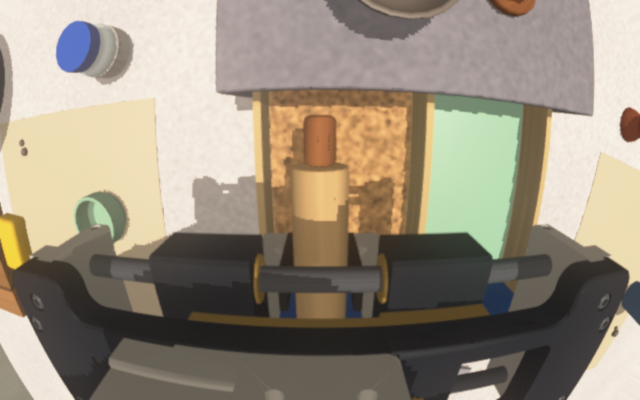

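Wrist view: roller (320,200) held over the cork bay (270–410), clear of carcass front at row 90. Lowering.

>>> move_arm(
  commands=[
    [[2.5,-0.15,0,0],[2.5,0,0,0],[2.3,0,0,0],[1.5,0,0,0],[0.7,0,0,0],[0.3,0,0,0],[0,0,0,0]],
  ],
)

```text
clock: 10.5
tool_pos: [0.5957, 0.0867, 0.0309]
orientation: [87.0, 90.0, 1.8]
force: [-0.2, -0.5, -1.0]
opening: 0.0291
```

```bash
python3 - <<'E'
from h import *
T,o=pose(); plan(T,bay(TB,.013,.018,.029),5); print(o["force"])
E
```

```text
t 10.5 tcp [0.5957 0.0867 0.0309] psi 4.83 shift cm [ 0.19 -0.04 -0.13] spin -0.003
[-0.16525965 -0.50626526 -0.99704398]
```

>>> move_arm(
  commands=[
    [[0.2,0,0,0],[0,0,0,0]],
  ],
)

```text
clock: 10.7
tool_pos: [0.5959, 0.0873, 0.0292]
orientation: [108.1, 89.9, 23.0]
force: [-0.2, 1.2, -0.2]
opening: 0.0293
```

>>> move_arm(
  commands=[
    [[0,0,0,0],[0,0,0,0],[0,0,0,0],[-1.5,0,0,0],[-2.5,0,0,0],[-2,0,0,0],[0,0,0,0]],
  ],
  jaw=3.8,
)

```text
clock: 11.4
tool_pos: [0.5974, 0.088, 0.0918]
orientation: [104.1, 89.7, 19.0]
force: [0.4, -0.8, -0.3]
opening: 0.0381
```

>>> move_arm(
  commands=[
    [[0,0,2,0],[0,0,2.3,0],[0,0,0,0],[0,0,0,0],[2,0,0,0],[2,0,0,0],[1.5,0,0,0],[0,0,0,0]],
  ],
  jaw=0,
)

```text
clock: 12.2
tool_pos: [0.5975, 0.0446, 0.0312]
orientation: [-77.8, 89.8, -162.9]
force: [1.0, 0.1, -0.2]
opening: 0.0005
```

```bash
python3 - <<'E'
from h import *
T,p,d=shot("w7"); plan(T,bay(TB,.013,.009,.033),5); print(get_obs()["force"])
E
```

```text
t 12.25 tcp [0.5975 0.0446 0.0312] psi 4.9 shift cm [-0.18  0.14 -3.44] spin -0.002
[1.53198386 0.4841888  0.43949023]
```

View pics/w7.png

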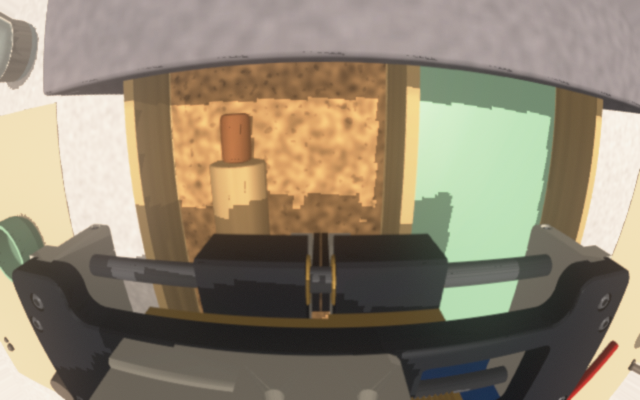

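Wrist view: roller (238,190) lies straight in the cork bay, closed fingers to its right. Rolling it gently to the left wall.

>>> move_arm(
  commands=[
    [[0,0,-0.5,0],[0,0,-0.5,0],[0,0,-0.5,0],[0,0,-0.5,0],[0,0,-0.5,0],[0,0,-0.4,0],[0,0,0,0]],
  ],
)

```text
clock: 12.95
tool_pos: [0.5967, 0.0739, 0.0336]
orientation: [118.0, 90.0, 32.9]
force: [-0.5, 0.3, -0.8]
opening: 0.0003
```

>>> move_arm(
  commands=[
    [[-3,0,0,0],[-4,0,0,0],[-4,0,0,0],[0,0,0,0]],
  ],
  jaw=4.5,
)

```text
clock: 13.35
tool_pos: [0.6001, 0.0741, 0.1498]
orientation: [100.7, 89.4, 15.6]
force: [1.2, 0.1, -0.6]
opening: 0.0269
```

```bash
python3 - <<'E'
from h import *
T,p,d=shot("w8"); print(get_obs()["force"])
# knife: handle 102..110 long seen in top view; axis 155.2, blade towards robot (-x)
a=np.array([np.cos(np.radians(155.2)),np.sin(np.radians(155.2))]); hc=np.array([.401,-.347])
q=np.load("top0.npz")["p"]; tip=cast("top",[(423,286)],.007)[0,:2]; print("blade tip",tip,"dist",np.linalg.norm(tip-hc))
plan(T,[.40,-.34,.15],-24.8)
H=cv2.cvtColor(p,cv2.COLOR_RGB2HSV).astype(int); h,s,v=H[...,0],H[...,1],H[...,2]
for b in blobs((h>3)&(h<20)&(s>100),300):
    q=pix(b); m,an,L=axis(cast("wrist",q,.035,T)); print(len(q),q.min(0),q.max(0),m.round(3),an.round(1),L.round(3),"bay",((m-TB)@ex).round(4),((m-TB)@ey).round(4))
E
```

```text
[-0.64832177  0.34997951 -0.73290168]
blade tip [ 0.31404073 -0.31107638] dist 0.09408730633810243
t 13.4 tcp [0.6001 0.0741 0.1498] psi 4.93 shift cm [ -0.32 -23.5   39.53] spin 0.519
860 [453   0] [503  21] [ 0.799 -0.064] 107.5 0.059 bay 0.2026 -0.1512
21659 [243  96] [407 266] [0.612 0.073] 175.3 0.176 bay 0.028 0.0015
565 [501 109] [525 257] [ 0.625 -0.127] 7.9 0.162 bay 0.0242 -0.1983
862 [605 108] [639 140] [ 0.727 -0.31 ] 97.6 0.093 bay 0.1099 -0.3897
1109 [  0 190] [ 23 308] [0.443 0.587] 157.0 0.261 bay -0.0948 0.5279
396 [256 253] [268 304] [0.504 0.128] 179.9 0.063 bay -0.0746 0.0654
381 [373 253] [384 304] [0.514 0.006] 10.4 0.063 bay -0.0746 -0.0563
3071 [184 304] [484 327] [0.456 0.043] 95.8 0.363 bay -0.1293 -0.0144
```

>>> move_arm(
  commands=[
    [[0,-2.2,3.6,0],[0,-2.2,3.6,0],[0,-2.2,3.6,0],[0,-2.2,3.6,0],[0,-2.2,3.6,0],[0,-2.2,3.6,0],[0,-2.2,3.6,0],[0,-2.2,3.6,0]],
  ],
)

```text
clock: 14.2
tool_pos: [0.4443, -0.2299, 0.1428]
orientation: [-111.1, 89.9, 163.8]
force: [0.5, 0.0, 0.7]
opening: 0.0451
```

>>> move_arm(
  commands=[
    [[0,-2.2,3.6,0],[0,-2.2,3.6,0],[0,-2.2,3.5,0],[0,0,0,0.13],[0,0,0,0.13],[0,0,0,0.13],[0,0,0,0.13],[0,0,0,0]],
  ],
)

```text
clock: 15.0
tool_pos: [0.3886, -0.3407, 0.1426]
orientation: [-93.1, 89.9, 151.9]
force: [-0.1, -0.8, 0.0]
opening: 0.0447
```

```bash
python3 - <<'E'
from h import *
T,p,d=shot("w9"); plan(T,[.383,-.339,.005],-24.8)
H=cv2.cvtColor(p,cv2.COLOR_RGB2HSV).astype(int); h,s,v=H[...,0],H[...,1],H[...,2]
for b in blobs(((h<6)|(h>174))&(s>150),100): q=pix(b); print(len(q),q.min(0),q.max(0),*axis(cast("wrist",q,.014,T)))
E
```

```text
t 15.05 tcp [ 0.3886 -0.3407  0.1426] psi -25.05 shift cm [13.77 -0.56  0.08] spin -0.004
1054 [315 119] [328 196] [ 0.41485931 -0.35385264] 155.48676484030028 0.07347460249786604
295 [316 199] [328 226] [ 0.36588181 -0.33161813] 151.7522167243277 0.028427205098788474
```

View pics/w9.png

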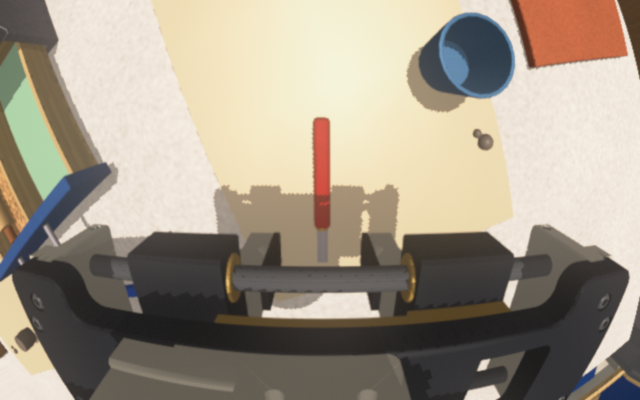

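Wrist view: red handle (321,118–228) with steel blade (322,245) below it, centred between the fingers. It's the right knife.

>>> move_arm(
  commands=[
    [[3.5,-0.55,0.1,0],[3.5,0,0,0],[3.2,0,0,0],[2.3,0,0,0],[1,0,0,0],[0.3,0,0,0],[0,0,0,0]],
  ],
)

```text
clock: 15.75
tool_pos: [0.3841, -0.3396, 0.0058]
orientation: [12.1, 90.0, -102.8]
force: [-0.5, -0.6, -0.4]
opening: 0.045
```

>>> move_arm(
  commands=[
    [[0,0,0,0],[0,0,0,0],[0,0,0,0],[0,0,0,0],[0,0,0,0]],
  ],
  jaw=0.5,
)

```text
clock: 16.25
tool_pos: [0.384, -0.3396, 0.006]
orientation: [89.3, 90.0, -25.6]
force: [-1.7, 1.4, 4.4]
opening: 0.0156
```

>>> move_arm(
  commands=[
    [[-2,0,0,0],[-4,0,0,0],[-4,0,0,0],[-3,0,0,0],[0,0,0,-0.13],[0,0,0,-0.13],[0,0,0,-0.13],[0,0,0,-0.13]],
  ],
)

```text
clock: 17.05
tool_pos: [0.3836, -0.3394, 0.1356]
orientation: [116.7, 90.0, 31.8]
force: [-0.4, 0.2, -0.2]
opening: 0.0157
```

```bash
python3 - <<'E'
from h import *
T,p,d=shot("w10"); plan(T,bay(TB,.013,-.015,.13),5); print(get_obs()["opening"])
E
```

```text
t 17.1 tcp [ 0.3836 -0.3394  0.1356] psi 5.18 shift cm [  0.57  24.92 -37.35] spin 0.003
0.015350046181046503
```

>>> move_arm(
  commands=[
    [[0,2.26,-3.4,0],[0,2.26,-3.4,0],[0,2.26,-3.4,0],[0,2.26,-3.4,0],[0,2.26,-3.4,0],[0,2.26,-3.4,0],[0,2.26,-3.4,0],[0,2.26,-3.4,0]],
  ],
)

```text
clock: 17.9
tool_pos: [0.5412, -0.0514, 0.1356]
orientation: [179.2, 90.0, 93.9]
force: [-0.2, -0.5, -1.2]
opening: 0.0157
```

>>> move_arm(
  commands=[
    [[0,2.26,-3.4,0],[0,2.26,-3.4,0],[0,2.26,-3.35,0],[0,0,0,0],[0,0,0,0]],
  ],
)

```text
clock: 18.4
tool_pos: [0.5995, 0.0547, 0.1348]
orientation: [-80.0, 89.9, -165.2]
force: [-0.8, -0.6, -0.8]
opening: 0.0156
```

```bash
python3 - <<'E'
from h import *
T,p,d=shot("w11"); plan(T,bay(TB,.013,-.015,.027),5); print(get_obs()["opening"])
E
```

```text
t 18.45 tcp [0.5995 0.0547 0.1348] psi 4.85 shift cm [10.78 -0.12 -0.06] spin -0.003
0.015563095943595395
```

View pics/w11.png

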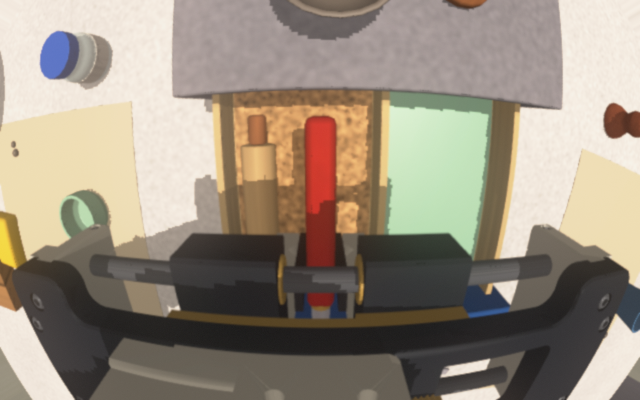

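Wrist view: knife (320,200) held over the cork bay between roller (258,190) and divider (380). Room on both sides, so lowering.

>>> move_arm(
  commands=[
    [[3,-0.12,0,0],[3,0,0,0],[2.4,0,0,0],[1.4,0,0,0],[0.6,0,0,0],[0.3,0,0,0],[0.1,0,0,0],[0,0,0,0]],
  ],
)

```text
clock: 19.25
tool_pos: [0.5991, 0.0539, 0.0285]
orientation: [104.2, 89.9, 19.1]
force: [-0.1, 0.2, -0.4]
opening: 0.0155
```

>>> move_arm(
  commands=[
    [[0,0,0,0],[0,0,0,0],[0,0,0,0],[-1,0,0,0],[-3,0,0,0],[-4,0,0,0],[-4,0,0,0],[-3,0,0,0]],
  ],
  jaw=2.4,
)

```text
clock: 20.05
tool_pos: [0.5992, 0.0538, 0.1813]
orientation: [97.8, 89.8, 12.7]
force: [1.6, 0.1, -0.8]
opening: 0.0239
```

```bash
python3 - <<'E'
from h import *
T,p,d=shot("w12"); plan(T,[.5475,.3205,.15],None); print(get_obs()["opening"])
H=cv2.cvtColor(p,cv2.COLOR_RGB2HSV).astype(int); h,s,v=H[...,0],H[...,1],H[...,2]
for b in blobs(((h<6)|(h>174))&(s>150),100):
    q=pix(b); m,an,L=axis(cast("wrist",q,.034,T)); print("red",len(q),q.min(0),q.max(0),an,L,"bay",(m-TB)@ex,(m-TB)@ey)
for b in blobs((h>50)&(h<90)&(s>35),100): q=pix(b); P=cast("wrist",q,.036,T); print("green",len(q),q.min(0),q.max(0),P.mean(0).round(3),np.ptp(P,0).round(3))
E
```

```text
t 20.1 tcp [0.5992 0.0538 0.1813] psi 4.9 shift cm [  3.14  -2.88 -27.01] spin None
0.023958437151752505
red 1348 [313 114] [327 216] 4.667802226511014 0.1048720159924493 bay 0.032754988703508715 -0.015623361150965895
green 10679 [374  95] [468 243] [ 0.624 -0.052  0.036] [0.161 0.109 0.   ]
green 361 [ 99 188] [115 226] [0.553 0.314 0.036] [0.049 0.026 0.   ]
```

>>> move_arm(
  commands=[
    [[0,-0.78,-3.86,0],[0,-0.78,-3.86,0],[0,-0.78,-3.86,0],[0,-0.78,-3.86,0],[0,-0.78,-3.86,0],[0,-0.78,-3.86,0],[0,-0.78,-3.86,0],[0,0,0,0]],
  ],
  jaw=8.5,
)

```text
clock: 20.9
tool_pos: [0.5201, 0.3222, 0.178]
orientation: [135.5, 89.9, 50.6]
force: [0.5, -0.4, 0.3]
opening: 0.0818
```

```bash
python3 - <<'E'
from h import *
T,p,d=shot("w13"); 
H=cv2.cvtColor(p,cv2.COLOR_RGB2HSV).astype(int); h,s,v=H[...,0],H[...,1],H[...,2]
for b in blobs((h>50)&(h<90)&(s>35),300):
    q=pix(b); print("green",len(q),q.min(0),q.max(0))
    if q[:,0].mean()<240 or q[:,0].mean()>400: continue
    P=cast("wrist",q,.036,T)[:,:2]; hull=cv2.convexHull(P.astype(np.float32)*1000); (c,r)=cv2.minEnclosingCircle(hull)
    print("mean",P.mean(0),"circle mm",c,r,"y extents",P.min(0),P.max(0))
    # depth-based rim
    zz=d[q[:,1],q[:,0]]; print("depth",np.percentile(zz,[1,50,99]))
    plan(T,[c[0]/1000,c[1]/1000,.016])
E
```

```text
green 3287 [581  71] [619 214]
```

```bash
python3 - <<'E'
from h import *
z=np.load("w13.npz"); p=z["p"]; T=z["T"]
H=cv2.cvtColor(p,cv2.COLOR_RGB2HSV).astype(int); h,s,v=H[...,0],H[...,1],H[...,2]
m=(h>38)&(h<95)&(s>18)&(v>60); m[240:]=0; m[:,500:]=0
for b in blobs(m,60):
    q=pix(b); P=cast("wrist",q,.036,T)[:,:2]; c,r=cv2.minEnclosingCircle((P*1000).astype(np.float32)); print(len(q),q.min(0),q.max(0),np.round(c,1),round(r,1),np.median(H[b],0))
for u in (300,320,340): print(u,[tuple(H[y,u]) for y in range(110,270,16)])
E
```

```text
2933 [284 126] [344 186] [548.7 331.7] 30.6 [ 48.  44. 223.]
300 [(np.int64(25), np.int64(37), np.int64(245)), (np.int64(25), np.int64(41), np.int64(245)), (np.int64(47), np.int64(37), np.int64(236)), (np.int64(48), np.int64(38), np.int64(234)), (np.int64(46), np.int64(49), np.int64(145)), (np.int64(18), np.int64(70), np.int64(164)), (np.int64(18), np.int64(69), np.int64(162)), (np.int64(18), np.int64(72), np.int64(159)), (np.int64(17), np.int64(72), np.int64(159)), (np.int64(21), np.int64(63), np.int64(236))]
320 [(np.int64(26), np.int64(34), np.int64(245)), (np.int64(36), np.int64(47), np.int64(178)), (np.int64(47), np.int64(35), np.int64(236)), (np.int64(49), np.int64(37), np.int64(235)), (np.int64(50), np.int64(50), np.int64(174)), (np.int64(18), np.int64(67), np.int64(163)), (np.int64(21), np.int64(58), np.int64(241)), (np.int64(21), np.int64(63), np.int64(233)), (np.int64(22), np.int64(62), np.int64(238)), (np.int64(21), np.int64(62), np.int64(237))]
340 [(np.int64(26), np.int64(35), np.int64(245)), (np.int64(25), np.int64(37), np.int64(245)), (np.int64(45), np.int64(39), np.int64(231)), (np.int64(41), np.int64(49), np.int64(124)), (np.int64(35), np.int64(48), np.int64(174)), (np.int64(18), np.int64(68), np.int64(164)), (np.int64(18), np.int64(69), np.int64(162)), (np.int64(18), np.int64(71), np.int64(159)), (np.int64(21), np.int64(61), np.int64(238)), (np.int64(21), np.int64(62), np.int64(237))]
```

>>> move_arm(
  commands=[
    [[0,2.86,-0.63,0],[0,0,0,0],[3.5,0,0,0],[3.5,0,0,0],[3.5,0,0,0],[3,0,0,0],[1.7,0,0,0],[0.8,0,0,0]],
  ],
  jaw=8.6,
)

```text
clock: 21.75
tool_pos: [0.5483, 0.3252, 0.0158]
orientation: [-49.8, 89.8, -135.0]
force: [-0.6, 0.5, 0.2]
opening: 0.0859
```

```bash
python3 - <<'E'
from h import *
T,o=pose(); plan(T,[.548,.331,.018]); print(o["force"],o["opening"])
E
```

```text
t 21.75 tcp [0.5483 0.3252 0.0158] psi 4.81 shift cm [-0.22  0.01 -0.58] spin None
[-0.63423587  0.54096802  0.17377812] 0.08593397213591264
```

>>> move_arm(
  commands=[
    [[-0.1,0,-0.5,0],[0,0,0,0],[0,0,0,0]],
  ],
  jaw=6.5,
)

```text
clock: 22.05
tool_pos: [0.5494, 0.3328, 0.0201]
orientation: [129.5, 89.9, 44.4]
force: [0.1, 0.1, 0.0]
opening: 0.0685
```

>>> move_arm(
  commands=[
    [[0,0,0,0],[0,0,0,0],[0,0,0,0],[0,0,0,0]],
  ],
  jaw=5.2,
)

```text
clock: 22.45
tool_pos: [0.5492, 0.3324, 0.0199]
orientation: [123.9, 89.9, 38.8]
force: [-0.9, 0.4, 6.4]
opening: 0.0622
```

>>> move_arm(
  commands=[
    [[-0.5,0,0,0],[-1,0,0,0],[-2,0,0,0],[0,0,0,0]],
  ],
)

```text
clock: 22.85
tool_pos: [0.5501, 0.3333, 0.0567]
orientation: [125.4, 89.7, 40.3]
force: [1.7, 0.0, -0.8]
opening: 0.0618
```

```bash
python3 - <<'E'
from h import *
T,p,d=shot("w14"); plan(T,bay(DB,.013,0,.18)); print(get_obs()["opening"],get_obs()["force"])
H=cv2.cvtColor(p,cv2.COLOR_RGB2HSV).astype(int); h,s,v=H[...,0],H[...,1],H[...,2]
m=(h>36)&(h<95)&(s>18)&(v>60); m[:,:200]=0; m[:,450:]=0
for b in blobs(m,60):
    q=pix(b); P=cast("wrist",q,T[2,3]-.016+.036,T)[:,:2]; print(len(q),q.min(0),q.max(0),P.min(0),P.max(0))
E
```

```text
t 22.9 tcp [0.5501 0.3333 0.0567] psi 4.92 shift cm [-12.42   2.42  39.18] spin None
0.06205318768696522 [-0.25999355 -0.04768832 -2.07826297]
6817 [261 195] [379 269] [0.54631298 0.30369783] [0.58652335 0.36363614]
1018 [279 291] [362 308] [0.52263045 0.30990316] [0.53573721 0.35387654]
```

>>> move_arm(
  commands=[
    [[-2,0,0,0],[-3,0,0,0],[-3,0,0.5,0],[-1.5,0.2,1.5,0],[0,0.2,2.5,0],[0,0.2,3,0],[0,0.2,3,0],[0,0.2,3,0]],
  ],
)

```text
clock: 23.7
tool_pos: [0.5695, 0.1961, 0.1475]
orientation: [-74.5, 89.9, -159.6]
force: [-0.1, 0.1, -1.4]
opening: 0.0617
```

>>> move_arm(
  commands=[
    [[0,0.2,3,0],[0,0.2,3,0],[0,0.2,3,0],[0,0.2,3,0],[0,0.2,3,0],[0,0.2,3,0],[0,0.2,3,0],[0,0.2,2.5,0]],
  ],
)

```text
clock: 24.5
tool_pos: [0.6051, -0.0368, 0.1475]
orientation: [-95.2, 89.9, 179.6]
force: [0.7, 0.1, -0.7]
opening: 0.0622
```

>>> move_arm(
  commands=[
    [[0,0,1.2,0],[0,0,0,0.122],[0,0,0,0.122],[0,0,0,0.122],[0,0,0,0.122],[0,0,0,0.122],[0,0,0,0],[0,0,0,0]],
  ],
)

```text
clock: 25.3
tool_pos: [0.6066, -0.0465, 0.1481]
orientation: [-62.8, 90.0, 177.4]
force: [0.3, -0.2, -0.4]
opening: 0.0617
```

```bash
python3 - <<'E'
from h import *
T,p,d=shot("w15"); plan(T,bay(DB,.013,0,.041),-30); print(get_obs()["opening"])
H=cv2.cvtColor(p,cv2.COLOR_RGB2HSV).astype(int); h,s,v=H[...,0],H[...,1],H[...,2]
# green floor + cork check in bay frame
for nm,m in [("green",(h>38)&(h<95)&(s>18)&(v>60)),("cork",(h>6)&(h<20)&(s>120)&(v>80))]:
  for b in blobs(m,500):
    q=pix(b); P=cast("wrist",q,.02,T)[:,:2]-DB; print(nm,len(q),q.min(0),q.max(0),"bay x",np.percentile(P@ex,[2,98]).round(3),"y",np.percentile(P@ey,[2,98]).round(3))
E
```

```text
t 25.35 tcp [ 0.6066 -0.0465  0.1481] psi -29.87 shift cm [10.71  0.52  0.73] spin 0.002
0.06178600763453446
green 23426 [220  64] [421 270] bay x [-0.072  0.11 ] y [-0.052  0.084]
green 1074 [278 292] [363 309] bay x [-0.112 -0.062] y [0.044 0.112]
cork 2214 [134   2] [196  58] bay x [0.207 0.274] y [0.011 0.066]
cork 4507 [140 163] [262 254] bay x [0.02  0.107] y [0.082 0.182]
cork 3040 [241 293] [530 326] bay x [-0.272 -0.052] y [-0.123  0.17 ]
cork 913 [ 27 367] [ 73 399] bay x [-0.056  0.022] y [0.699 0.992]
```

View pics/w15.png

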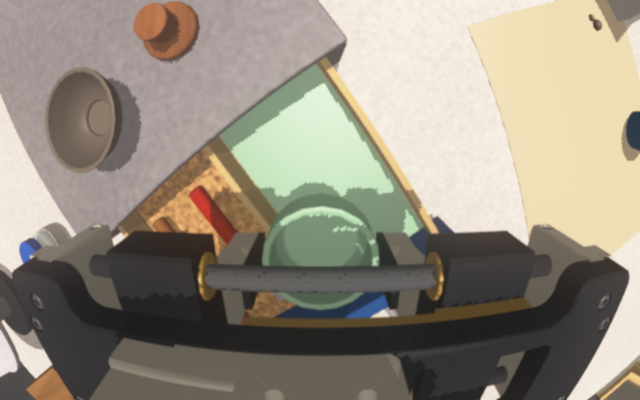

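Wrist view (last picture viewed, 12 of 12): the dish (320,250) is level in the fingers over the green bay, with roller and knife lying in the cork bay at left. Bowl (82,120) and stamp (165,30) stay clear. Lowering.

>>> move_arm(
  commands=[
    [[0,0.5,0.7,0],[2,0,0,0],[2.5,0,0,0],[2.5,0,0,0],[2,0,0,0],[1,0,0,0],[0.5,0,0,0],[0,0,0,0]],
  ],
)

```text
clock: 26.15
tool_pos: [0.608, -0.0552, 0.0434]
orientation: [-31.1, 90.0, -151.1]
force: [-1.3, -0.3, -1.3]
opening: 0.062
```

```bash
python3 - <<'E'
from h import *
T,o=pose(); plan(T,bay(DB,.013,0,.040),-30); print(o["force"])
E
```

```text
t 26.15 tcp [ 0.608  -0.0552  0.0434] psi -30.04 shift cm [ 0.34 -0.04  0.04] spin -0.001
[-1.30000808 -0.27193744 -1.26606101]
```

>>> move_arm(
  commands=[
    [[0.2,0,0,0],[0.1,0,0,0],[0,0,0,0]],
  ],
)

```text
clock: 26.45
tool_pos: [0.6082, -0.0549, 0.0411]
orientation: [130.7, 89.9, 10.6]
force: [0.2, -0.7, -1.1]
opening: 0.062
```

>>> move_arm(
  commands=[
    [[0.05,0,0,0],[0,0,0,0]],
  ],
)

```text
clock: 26.65
tool_pos: [0.608, -0.0549, 0.0403]
orientation: [129.5, 90.0, 9.4]
force: [-0.2, 0.1, -1.0]
opening: 0.0618
```

>>> move_arm(
  commands=[
    [[0.1,0,0,0],[0,0,0,0],[0,0,0,0]],
  ],
)

```text
clock: 26.95
tool_pos: [0.6087, -0.0549, 0.0398]
orientation: [120.9, 89.9, 0.8]
force: [-1.2, 0.8, 4.8]
opening: 0.0619
```

>>> move_arm(
  commands=[
    [[0.1,0,0,0],[0,0,0,0],[0,0,0,0]],
  ],
)

```text
clock: 27.25
tool_pos: [0.6096, -0.0548, 0.0398]
orientation: [120.5, 89.8, 0.5]
force: [0.2, 1.4, 10.9]
opening: 0.0619
```

Touchdown (force +z). Easing off 1 mm, opening slightly, lifting straight up.

>>> move_arm(
  commands=[
    [[-0.1,0,0,0],[0,0,0,0]],
  ],
)

```text
clock: 27.45
tool_pos: [0.6087, -0.0549, 0.0398]
orientation: [123.2, 89.9, 3.1]
force: [-1.3, 0.2, 7.2]
opening: 0.0619
```

>>> move_arm(
  commands=[
    [[0,0,0,0],[0,0,0,0],[0,0,0,0],[-0.5,0,0,0],[-1,0,0,0],[-2,0,0,0],[-3,0,0,0],[-4,0,0,0]],
  ],
  jaw=7,
)

```text
clock: 28.25
tool_pos: [0.6068, -0.0551, 0.1445]
orientation: [-51.8, 89.8, -171.8]
force: [0.3, 0.3, -0.5]
opening: 0.07
```

>>> move_arm(
  commands=[
    [[-4,0,0,0],[0,0,0,-0.122],[0,0,0,-0.122],[0,0,0,-0.122],[0,0,0,-0.122],[0,0,0,-0.122],[0,0,0,0]],
  ],
  jaw=0,
)

```text
clock: 28.95
tool_pos: [0.6079, -0.055, 0.1849]
orientation: [92.8, 90.0, 7.8]
force: [-0.6, -0.6, 1.0]
opening: 0.0197
```

```bash
python3 - <<'E'
from h import *
T,p,d=shot("w16"); U=np.array([.6946,.0183])
bar=U-(.186+.05)*ex; front=bar-.045*ex; print("bar",bar)
plan(T,[*front,.18],5); plan(T,[*front,.055],5)
H=cv2.cvtColor(p,cv2.COLOR_RGB2HSV).astype(int); h,s,v=H[...,0],H[...,1],H[...,2]
# depth -> world for the dish / bays
c=calibration("wrist"); K=c["mtx"]; vv,uu=np.nonzero(d>0); x=(uu-K[0,2])/K[0,0]; y=(vv-K[1,2])/K[1,1]; r=np.hypot(x,y)+1e-12; k=np.tan(r)*d[vv,uu]/r
W=(T@c["tool_from_camera"]@np.c_[x*k,-y*k,-d[vv,uu],np.ones(len(x))].T).T[:,:3]
B=np.c_[(W[:,:2]-DB)@ex,(W[:,:2]-DB)@ey,W[:,2]-.02]
m=(abs(B[:,1])<.05)&(B[:,0]>-.06)&(B[:,0]<.09)&(B[:,2]>.028)&(B[:,2]<.045)
print("dish rim pts",m.sum(),B[m].min(0),B[m].max(0))
if m.sum()>50:
    A=np.c_[B[m][:,:2],np.ones(m.sum())]; k=np.linalg.lstsq(A,B[m][:,2],rcond=None)[0]; print("rim tilt deg",np.degrees(np.hypot(k[0],k[1])),k)
Bt=np.c_[(W[:,:2]-TB)@ex,(W[:,:2]-TB)@ey,W[:,2]-.02]
m=(Bt[:,1]>.005)&(Bt[:,1]<.06)&(abs(Bt[:,0])<.08)&(Bt[:,2]>.02)&(Bt[:,2]<.034); print("roller pts",m.sum(),Bt[m].mean(0),Bt[m].min(0),Bt[m].max(0))
E
```

```text
bar [ 0.45949805 -0.00226876]
t 29.0 tcp [ 0.6079 -0.055   0.1849] psi 4.99 shift cm [  0.48 -18.83  -6.54] spin -0.0
t 29.0 tcp [ 0.6079 -0.055   0.1849] psi 4.99 shift cm [ 12.98 -18.84  -6.54] spin -0.0
dish rim pts 931 [-0.01732377 -0.02882954  0.02802713] [0.04413359 0.03201668 0.03743836]
rim tilt deg 0.8687201616510795 [0.01507088 0.00166005 0.03421113]
roller pts 2126 [0.01678605 0.03434757 0.02629208] [-0.0546776   0.02219769  0.02000004] [0.07993033 0.05033614 0.03140684]
```

Depth check: dish at bay (0.013, 0.002), rim level to 0.9° at 36 mm above the floor. Roller is flat at y ≈ 0.035. Now moving in front of the bar to push.

>>> move_arm(
  commands=[
    [[0,-3.6,-1.3,0],[0,-3.6,-1.3,0],[0,-3.6,-1.3,0],[0,-3.6,-1.3,0],[0,-3.8,-1.3,0],[0,0,0,0]],
  ],
)

```text
clock: 29.6
tool_pos: [0.4171, -0.0057, 0.1846]
orientation: [161.4, 89.9, 76.1]
force: [0.7, 0.6, 0.2]
opening: 0.0003
```

>>> move_arm(
  commands=[
    [[3,0,0,0],[3,0,0,0],[3,0,0,0],[2.5,0,0,0],[1.4,0,0,0],[0,0,0,0]],
  ],
)

```text
clock: 30.2
tool_pos: [0.4201, -0.0062, 0.0537]
orientation: [-70.3, 89.8, -155.6]
force: [0.4, -0.5, 0.1]
opening: 0.0003
```

```bash
python3 - <<'E'
from h import *
T,o=pose(); U=np.array([.6946,.0183]); plan(T,[*(U-.065*ex),.055],5); print(o["force"])
E
```

```text
t 30.2 tcp [ 0.4201 -0.0062  0.0537] psi 4.7 shift cm [-0.2  21.06 -0.16] spin -0.005
[ 0.35172226 -0.50397075  0.11722436]
```

>>> move_arm(
  commands=[
    [[0,1,0,0],[0,0.7,0,0],[0,0.5,0,0],[0,0.5,0,0],[0,0.7,0,0],[0,1,0,0],[0,1.2,0,0],[0,1.2,0,0]],
  ],
)

```text
clock: 31.0
tool_pos: [0.49, 0.0002, 0.0551]
orientation: [72.5, 90.0, -12.6]
force: [-2.1, -0.1, 0.9]
opening: 0.0004
```

>>> move_arm(
  commands=[
    [[0,1.2,0,0],[0,1.2,0,0],[0,1.2,0,0],[0,1.2,0,0],[0,1.2,0,0],[0,1.2,0,0],[0,1.2,0,0],[0,1.2,0,0]],
  ],
)

```text
clock: 31.8
tool_pos: [0.5853, 0.0084, 0.055]
orientation: [-93.5, 90.0, -178.6]
force: [-1.9, 1.7, 0.2]
opening: 0.0002
```

>>> move_arm(
  commands=[
    [[0,1,0,0],[0,0.8,0,0],[0,0.5,0,0],[0,0.4,0,0],[0,0,0,0]],
  ],
)

```text
clock: 32.3
tool_pos: [0.6119, 0.0106, 0.0551]
orientation: [83.2, 90.0, -1.9]
force: [1.0, -0.9, -0.2]
opening: 0.0006
```

```bash
python3 - <<'E'
from h import *
T,o=pose(); U=np.array([.6946,.0183]); plan(T,[*(U-.065*ex),.055],5); print(o["force"])
E
```

```text
t 32.3 tcp [0.6119 0.0106 0.0551] psi 4.89 shift cm [ 0.01  1.8  -0.05] spin -0.002
[ 1.0387774  -0.91586897 -0.23656554]
```

>>> move_arm(
  commands=[
    [[0,0.4,0,0],[0,0.4,0,0],[0,0.3,0,0],[0,0.2,0,0],[0,0.2,0,0],[0,0.1,0,0],[0,0,0,0]],
  ],
)

```text
clock: 33.0
tool_pos: [0.6258, 0.0117, 0.0548]
orientation: [-85.7, 89.8, -170.8]
force: [-5.6, 0.1, 3.6]
opening: 0.0003
```

>>> move_arm(
  commands=[
    [[0,0.15,0,0],[0,0.15,0,0],[0,0,0,0]],
  ],
)

```text
clock: 33.3
tool_pos: [0.6259, 0.0114, 0.0545]
orientation: [-86.1, 89.5, -171.3]
force: [-15.1, 1.4, 10.0]
opening: 0.0005
```

>>> move_arm(
  commands=[
    [[0,0.15,0,0],[0,0.15,0,0],[0,0,0,0]],
  ],
)

```text
clock: 33.6
tool_pos: [0.626, 0.0113, 0.0542]
orientation: [-86.0, 89.2, -171.2]
force: [-24.0, 1.9, 16.3]
opening: 0.0002
```

The drawer is against its stop. Backing off, rising and checking.

>>> move_arm(
  commands=[
    [[0,-0.6,0,0],[0,-2,0,0],[0,-3.5,0,0],[0,-3,0,0],[-3.5,0,0,0],[-3.5,0,0,0],[-3.5,0,0,0],[-3.5,0,0,0]],
  ],
)

```text
clock: 34.4
tool_pos: [0.5429, 0.0048, 0.197]
orientation: [98.9, 89.9, 13.8]
force: [1.1, 1.2, -0.6]
opening: 0.0009
```

```bash
python3 - <<'E'
from h import *
T,p,d=shot("w17"); q,_=snapshot("top"); p0=np.load("top0.npz")["p"]
H=cv2.cvtColor(p,cv2.COLOR_RGB2HSV).astype(int); h,s,v=H[...,0],H[...,1],H[...,2]
b=max(blobs((h>100)&(h<125)&(s>110)&(np.arange(400)[:,None]<230),200),key=np.sum); uv=pix(b)
print("panel blob",uv.min(0),uv.max(0)); cols=range(uv[:,0].min()+15,uv[:,0].max()-15,10)
t=np.array([(u,uv[uv[:,0]==u,1].min()) for u in cols if (uv[:,0]==u).any()]); P=cast("wrist",t,.086,T)[:,:2]
U=np.array([.6946,.0183]); print("panel back edge: d =",np.median((U-P)@ex).round(4))
# gap pixels: colours above the panel edge
mid=t[len(t)//2]; print("column above edge",[tuple(int(x) for x in p[mid[1]-k,mid[0]]) for k in range(0,14,2)])
c=calibration("wrist"); K=c["mtx"]; vv,uu=np.nonzero(d>0); x=(uu-K[0,2])/K[0,0]; y=(vv-K[1,2])/K[1,1]; r=np.hypot(x,y)+1e-12; k=np.tan(r)*d[vv,uu]/r
W=(T@c["tool_from_camera"]@np.c_[x*k,-y*k,-d[vv,uu],np.ones(len(x))].T).T[:,:3]
B=np.c_[(W[:,:2]-U)@ex,(W[:,:2]-U)@ey,W[:,2]]; m=abs(B[:,1])<.12
f=B[m&(abs(B[:,2]-.1)<.003)]; g=B[m&(abs(B[:,2]-.086)<.003)&(B[:,0]>-.05)]
print("carcass front x",np.percentile(f[:,0],1),"panel top x",np.percentile(g[:,0],[2,98]) if len(g) else None)
df=np.abs(q.astype(int)-p0).sum(2)>120
for b in blobs(cv2.morphologyEx(df.astype(np.uint8),cv2.MORPH_OPEN,np.ones((3,3)))>0,12): z=pix(b); print("changed",len(z),z.min(0),z.max(0))
E
```

```text
panel blob [185  28] [469  53]
panel back edge: d = 0.0051
column above edge [(64, 95, 147), (91, 108, 105), (93, 98, 89), (89, 83, 84), (142, 132, 131), (165, 153, 151), (166, 155, 153)]
carcass front x -0.003133547108715848 panel top x [-0.01800992 -0.00359226]
changed 719 [304 136] [352 160]
changed 84 [284 153] [301 160]
changed 19925 [184 161] [364 399]
changed 21 [360 164] [364 168]
changed 243 [323 167] [357 175]
changed 50 [309 171] [319 175]
changed 95 [354 173] [368 182]
changed 469 [413 194] [436 237]
changed 265 [425 242] [442 276]
changed 8365 [  7 283] [225 399]
```

```bash
python3 - <<'E'
from h import *
c=calibration("wrist"); K=c["mtx"]
for n in ("w1","w17"):
    z=np.load(n+".npz"); T,d=z["T"],z["d"]; vv,uu=np.nonzero(d>0); x=(uu-K[0,2])/K[0,0]; y=(vv-K[1,2])/K[1,1]; r=np.hypot(x,y)+1e-12; k=np.tan(r)*d[vv,uu]/r
    W=(T@c["tool_from_camera"]@np.c_[x*k,-y*k,-d[vv,uu],np.ones(len(x))].T).T[:,:3]
    m=(W[:,2]>.115)&(W[:,2]<.14)&(W[:,0]>.71)&(W[:,0]<.9)&(abs(W[:,1])<.15); print(n,m.sum(),W[m].min(0).round(3) if m.any() else "",W[m].max(0).round(3) if m.any() else "")
a=np.load("top0.npz")["p"]; q,_=snapshot("top")
for b in ((300,118,318,133),(329,125,345,131),(220,140,240,163),(417,148,437,168),(145,212,168,240),(472,230,505,256)):
    u0,v0,u1,v1=b; print(b,np.abs(q[v0:v1,u0:u1].astype(int)-a[v0:v1,u0:u1]).mean().round(1))
o=get_obs(); print(o["clock"],o["force"]); close_job()
E
```

```text
w1 0  
w17 0  
(300, 118, 318, 133) 12.4
(329, 125, 345, 131) 14.3
(220, 140, 240, 163) 16.3
(417, 148, 437, 168) 17.3
(145, 212, 168, 240) 17.1
(472, 230, 505, 256) 13.6
34.55 [-0.76934636 -0.03041306 -0.9464276 ]
the job is handed in; nothing more can be done
```

The dish, rolling pin and knife are in the drawer, the drawer is closed, and the job was handed in at about 34.6 s of the 72 s allowed. No verdict was reported.

What I did:
- **Drawer:** I hooked the bar and pulled it to about 0.186 m.
- **Rolling pin:** I laid it lengthwise in the cork bay and rolled it towards the left wall.
- **Knife:** I laid the red-handled one beside it.
- **Dish:** I lowered it upright into the green bay until the wrist force showed touchdown, then released it.
- **Closing:** I pushed the drawer home at no more than about 0.12 m/s.

What the last checks showed:
- **Placing, before closing:** the dish was at about (0.013, 0.002) in its bay, with its rim level to 0.9°. The pin was flat at y ≈ 0.035. The knife was at (0.013, −0.016), within 1° of the sliding direction. Nothing inside could be seen once the drawer was shut.
- **Drawer home:** two readings disagreed. My early estimate of the carcass face gave 5 mm still open. The final depth picture put the panel about 0.5 mm from that face, and the drawer stood firm against a 24 N push, so I take it as fully home.
- **Bystanders:** I saw no sign that any had moved, but this was only partly checked. The depth check of the bowl and stamp returned no points, and the before/after differences at five of the seven were small and uniform. The bowl region held only part of the bowl, the stamp region fell just beside it and missed it, and the clay pot was not compared.

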